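# Hold the shell box's dust cover at its mark

### The job

Take the grey sharpening stone off the clear cover of the shell box and lay it down flat and gently on the green mat. Then lift the cover by its yellow tab until it lines up with the red pointers at the box's sides, and keep holding it there by the tab, still, so that the cutter can pick out blanks: finish while holding it, do not let go. Leave the pointers and everything else on the bench as they are.

Things in the scene. Friction and masses are not known exactly. Their poses are not given: they have to be found in the camera images.
- stone: Grey sharpening stone, a loose block 45 (its x) by 100 (its y) by 30 mm high, about 0.3 kg, lying flat on the cover near its middle. Origin at the centre of its underside.
- stone_center (a point): Centre of the stone, 15 mm above its underside.
- mat: Green mat fixed on the bench, 170 (its x) by 150 (its y) by 4 mm thick. Origin at the centre of its underside. It lies to the left or the right of the box; a brown board of like size lies on the other side.
- cover_hinge (a point): Middle of the cover's hinge line, fixed on the box 74 mm above the bench, at the edge nearest the robot. Axes are the box's: y along the hinge line, x level across the box towards the tab, z up. The box is fixed: 170 mm in x, 250 in y, 70 high; the shut cover's top is 78 mm above the bench.
- cover (a joint): Angle of the cover: 0 shut (level), grows as the tab side swings up, stop at 1.45. About 0.4 kg, near-free hinge: it falls shut from every angle if let go. A clear panel in a dark frame, 172 mm deep from the hinge, 250 mm wide, 8 mm thick.
- tab_grip (a point): Grip point in the yellow tab that sticks straight out from the middle of the cover's free edge (away from the robot): tab 50 mm long (x, away from the hinge), 26 wide (y), 14 thick (z). The point is mid-thickness, 32 mm beyond the edge, 204 mm from the hinge line. Pinched across its width the tab turns between the pads, so fingers can stay pointing down. Axes turn with the cover.
- pointer (a joint): Angle of the red pointers, same hinge line and zero as the cover: the angle to lift the cover to, 0.55 to 1.05 rad. Two red bars 6 mm thick, turning as one, one at each side of the box (139 mm either side of its middle), reaching 145 mm from the hinge line, beside light metal quadrants. A stiff hinge keeps them as set.
- pointer_end (a point): Outer end of the red pointer on the box's +y side, 145 mm from the hinge line. Its x axis points along the pointer, away from the hinge.
- pliers: Pliers with red handles, lying on the brown board; bystander, 150 mm long, 15 mm high.
- water_bottle: Standing clear bottle with green cap, 64 mm wide, 200 mm high; bystander.
- drink_bottle: Standing amber bottle with red cap and label, 64 mm wide, 190 mm high; bystander.
- fretsaw: Fret saw lying flat beyond the box, 320 by 120 mm, 26 mm high; bystander. Origin at the handle end of the blade.
- glue_jar: Standing jar with black lid, 60 mm wide, 70 mm high; bystander.
- wood_block: Dark wooden block, 90 by 50 by 35 mm; bystander.
Things that resemble listed ones, but are neither listed nor needed, are in the scene too. What is shaped like the stone but purple is not meant. Several things have the shape of the mat; the one meant has the colours described above.

How it is judged (in metres and radians):
On the way, in this order (a step that is already met when the one before it is completed fails the run):
1. the stone lies flat on the mat, let go, with the cover still shut (x of stone_center in the frame of mat between -0.06 and 0.06 m and y of stone_center in the frame of mat between -0.055 and 0.055 m and height (world z) of stone_center below 0.024 m and linear speed of stone below 0.03 m/s and contact force between stone and the arm below 0.05 N and contact force between stone and the fingers below 0.05 N and value of joint cover below 0.05 rad), for 0.2 s.
2. the cover is lifted by its tab while the stone stays on the mat (x of stone_center in the frame of mat between -0.06 and 0.06 m and y of stone_center in the frame of mat between -0.055 and 0.055 m and height (world z) of stone_center below 0.024 m and linear speed of stone below 0.03 m/s and contact force between stone and the arm below 0.05 N and contact force between stone and the fingers below 0.05 N and value of joint cover above 0.3 rad and contact force between the fingers and cover_c1 above 0.3 N), for 0.2 s.
At the end, for the whole second after the job is handed in: The fingers hold the cover by its yellow tab (contact over 0.3 N), still (under 0.05 rad/s) and within 0.08 rad (4.6 degrees) of the red pointers; the stone lies flat on the green mat, its centre within 60 by 55 mm of the mat's centre, at rest and not touched (angle between the x axis of tab_grip and the x axis of pointer_end, either way round below 0.08 rad and velocity of joint cover between -0.05 and 0.05 rad/s and contact force between the fingers and cover_c1 above 0.3 N and x of stone_center in the frame of mat between -0.06 and 0.06 m and y of stone_center in the frame of mat between -0.055 and 0.055 m and height (world z) of stone_center below 0.024 m and linear speed of stone below 0.03 m/s and contact force between stone and the arm below 0.05 N and contact force between stone and the fingers below 0.05 N); the arm keeps its last pose, push and grip.
It fails at once if a bystander is moved by more than 20 mm (distance of any of pliers, water_bottle, drink_bottle, fretsaw, glue_jar, wood_block from where it was at the start of the episode above 0.02 m).
It fails at once if the red pointers are moved by more than 8 mm (distance of pointer_end from where it was at the start of the episode above 0.008 m).
It fails at once if the stone is dropped or slammed down (over 0.6 m/s close above the bench) (linear speed of stone above 0.6 m/s and height (world z) of stone_center below 0.06 m).
It fails at once if the cover is raised before the stone is off it and down (value of joint cover above 0.1 rad and height (world z) of stone_center above 0.05 m).
It also fails if it takes over 54 s, if anything falls off the work surface, if the arm or the gripper's body presses on something with over 40 N, if the wrist force passes 120 N, or if a joint passes its speed limit or range.

### The arm

A 6-joint arm with a two-finger parallel gripper is mounted at the origin on the work surface. World frame = base frame: x ahead of the robot, y to its left, z up, the work surface at z = 0. Lengths are in mm, angles in degrees, forces in N, time in s.
With the tool pointing down it reaches from about 300 to 850 mm from the base axis. Payload 4.2 kg.
Tool frame: the origin (TCP) lies at the very end of the fingers, on their centre line; the grasp point (between the pads) lies 19 mm behind it; z points along the fingers, y is the line along which they close (so a half turn about z gives the same grasp; the last joint's range is limited). The gripper opens to 91 mm and grips with 3 to 60 N. Pads are 32 mm wide; open, the fingers measure 118 mm over their backs; the gripper's body (76 mm by 178 mm) begins 60 mm behind the grasp point.
Start: joints at [-72.995, 18.312, 89.639, -0, 72.044, -1.146], TCP at [179.132, -546.402, 213.976] pointing down, gripper open.
Joint ranges: [-177.97, 177.97], [-48.28, 115.42], [12.27, 149.76], [-77.06, 257.06], [2.81, 150.46], [-146.56, 146.56]. Speed limits (degrees/s): [147.25, 147.25, 180, 180, 180, 180].

### API

Orientations are given as [roll, pitch, yaw] about the fixed x, y, z axes, in that order (R = Rz(yaw) Ry(pitch) Rx(roll)).
In Python, from workcell import env gives the robot as it stands.
- The arm moves only by the shell command python3 -m pendant 'ROWS' [FORCE]. ROWS is a JSON object of lists of equal length, an entry for each row: "translation": the shift along the tool's x, y, z in mm, a list of three; "roll": the turn about the tool's z in rad; "hand": the closure in counts, from 0 (fully open) to 255 (shut). In form: {"translation": [[dx, dy, dz], ...], "roll": [roll, ...], "hand": [hand, ...]}. A call has exactly 8 rows; each row shifts and turns the commanded pose from where the row before left it, along the tool's axes as they then stand; what a row does not reach is not made up. A row lasts 1/12 s, in which the tool goes at most 41.7 mm and 7.16 degrees, less where a joint would pass 70% of its speed; a pose out of reach is approached as far as the arm can. A call with a gripper value outside its range is refused whole. The fingers move at their own pace and stop on an object; FORCE is the grip in N (left out, the last holds). Time passes only in rows, so rows that do not move let the fingers close, or fill a call up. It gives the time, the measured TCP pose, the force, the opening and the grip force at its end, in the units of the state.
- env.state(): the state, without advancing time (a new reading comes with each control period).
- env.grab_frame(name): name is "scene" or "top" or "wrist"; returns a dict with "frame" (420x560x3 uint8, red, green, blue), "z_map" (420x560 float32, mm along the optical axis (not along the pixel's ray), 0 where there is no reading), "fx", "fy", "cx", "cy" (pixels), "pose" (4x4, takes a point from camera to world coordinates). Camera axes: x right, y down, z forward; pixel columns grow to the right and rows downward; lengths in mm; the calibration is good to about 2 mm. A picture is of the moment at which its call begins.
- env.job_done(): hands the job in; it is judged then, once.
Trained networks look in a picture, given as the dict that the camera call returned (one of the last four; its "shot" number tells which), for a name from the list of things; names that differ only in an ending like _2 or _b are one class to them, and where a whole thing is asked for, a point or a joint stands for the part that bears it (a point fixed in the world has none). Each returns a list of dicts, best first, with "score" (0 to 1); they miss things now and then, are a little off and sometimes report something else, mostly with a low value. They report only what shows in the picture. A call takes as long as a camera call. They do not tell look-alikes from the thing itself.
- env.recognise(picture, label): "rect" ([centre column, centre row, width, height] in pixels, round what is visible of it).
- env.regions_of(picture, label): "pixels" (420x560 bool, what is visible of it) and "rect" ([centre column, centre row, width, height] in pixels, round what is visible of it).
The state is a dict: "time_s": time; "qpos": joint angles; "qvel": joint speeds; "effort": joint torques, N m; "ee_pos": TCP position; "ee_rot": TCP orientation; "force": force on the tool from outside, world axes, zero at the start; "torque": the same for the moment, N m; "gripper_width": finger opening in mm; "gripper_force": force on a finger pad.
Only numpy, scipy, OpenCV 4.12 (cv2) and the standard library are available. Lean on these libraries where they do the work, as an engineer would, in place of code of your own. Each camera call takes 0.05 s, during which the arm holds its last target. There are 200 camera calls.

## Working session

There is one attempt and no reset: what is moved stays moved. The work goes in short steps, Python scripts to look and compute and a shell command to move; the robot and the scene stay as the last step left them, time stands still between calls to the robot, and variables do not carry over. Pictures are saved under pics/ and viewed, at most 10 in all, crops included, and the job is handed in when it is done.

```bash
mkdir -p pics; ls; cat > h.py <<'E'
import numpy as np, cv2
from workcell import env
def pts(f,mask=None):
    z=f["z_map"]; v,u=np.mgrid[:z.shape[0],:z.shape[1]]
    P=np.stack([(u-f["cx"])/f["fx"]*z,(v-f["cy"])/f["fy"]*z,z,np.ones_like(z)],-1)@np.array(f["pose"]).T
    P=P[...,:3]
    m=z>0
    if mask is not None: m=m&mask
    return P, m
def save(f,n): cv2.imwrite("pics/"+n,cv2.cvtColor(f["frame"],cv2.COLOR_RGB2BGR))
E
python3 - <<'E'
from h import *
import pickle
a=env.grab_frame("top"); b=env.grab_frame("scene")
im=np.vstack([a["frame"],b["frame"]]); 
save(a,"top.png"); save(b,"scene.png")
for nm,f in (("top",a),("scene",b)):
  print(nm,f["fx"],np.round(f["pose"],3).tolist())
  for l in ["stone","mat","cover","tab_grip","pointer","pliers","water_bottle","drink_bottle","fretsaw","glue_jar","wood_block"]:
    for r in env.regions_of(f,l)[:3]:
        P,m=pts(f,r["pixels"]); q=P[m]
        if len(q)==0: continue
        lo,hi=np.percentile(q,[3,97],axis=0)
        print(l,round(r["score"],2),np.round(r["rect"]).tolist(),"med",np.round(np.median(q,axis=0)),"lo",np.round(lo),"hi",np.round(hi))
E
```

```text
pics
top 386.66125328815264 [[-0.008, -0.998, 0.069, 455.144], [-1.0, 0.009, 0.022, -13.716], [-0.023, -0.069, -0.997, 1324.974], [0.0, 0.0, 0.0, 1.0]]
stone 0.7 [338.0, 275.0, 23.0, 34.0] med [ 325. -174.   29.] lo [ 280. -203.    5.] hi [ 370. -145.   34.]
stone 0.68 [293.0, 229.0, 35.0, 22.0] med [487. -18. 107.] lo [461. -64.  76.] hi [512.  29. 111.]
mat 0.75 [192.0, 220.0, 53.0, 59.0] med [506. 327.   3.] lo [427. 253.  -2.] hi [589. 402.   8.]
mat 0.59 [185.0, 298.0, 50.0, 55.0] med [252. 344.   3.] lo [175. 275.  -2.] hi [332. 414.   8.]
cover 0.88 [283.0, 218.0, 80.0, 72.0] med [513.  22.  76.] lo [ 421. -106.   71.] hi [590. 127.  81.]
tab_grip 0.59 [285.0, 216.0, 81.0, 68.0] med [511.  20.  76.] lo [ 420. -106.   71.] hi [591. 127.  81.]
pointer 0.66 [294.0, 230.0, 33.0, 24.0] med [487. -18. 107.] lo [461. -65. 102.] hi [512.  29. 111.]
pointer 0.56 [283.0, 235.0, 90.0, 37.0] med [ 477. -127.  154.] lo [ 402. -136.   72.] hi [513. 149. 187.]
pliers 0.55 [388.0, 221.0, 16.0, 40.0] med [ 503. -326.   18.] lo [ 443. -369.    6.] hi [ 568. -312.   24.]
water_bottle 0.72 [198.0
[... 1741 characters left out ...]
3.   88.] lo [ 436. -137.   80.] hi [482. 146. 163.]
pliers 0.84 [167.0, 217.0, 22.0, 42.0] med [ 520. -326.   19.] lo [ 453. -367.    9.] hi [ 580. -312.   23.]
water_bottle 0.95 [389.0, 293.0, 41.0, 70.0] med [734. 283. 112.] lo [702. 256.   3.] hi [746. 314. 200.]
drink_bottle 0.86 [144.0, 256.0, 34.0, 64.0] med [ 735. -280.  105.] lo [ 708. -311.   12.] hi [ 750. -261.  189.]
fretsaw 0.8 [239.0, 340.0, 137.0, 77.0] med [803. -80.  18.] lo [ 780. -187.    1.] hi [899. 121.  27.]
glue_jar 0.78 [113.0, 249.0, 25.0, 34.0] med [ 680. -397.   48.] lo [ 646. -429.    1.] hi [ 696. -378.   72.]
wood_block 0.6 [450.0, 295.0, 29.0, 40.0] med [644. 428.  34.] lo [592. 403.   3.] hi [679. 457.  38.]
```

View pics/top.png

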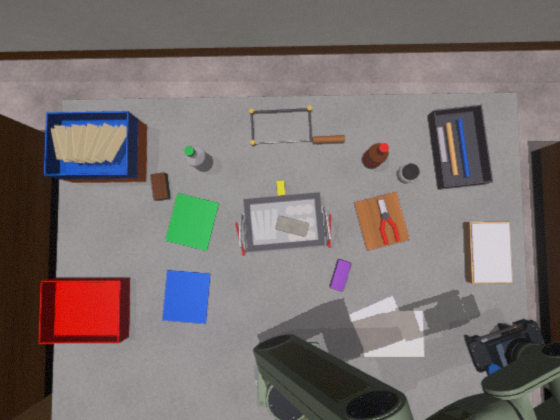

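View pics/scene.png

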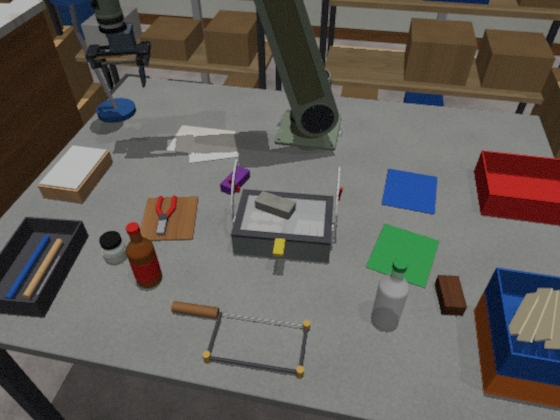

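The top view shows the grey stone at (293,226) on the cover and a purple look-alike at (340,275). It also shows the green mat at (192,221), a blue mat at (187,297) and a brown board at (382,221). I'll use the grey stone and the green mat, since they match the described colours. Next I fit the poses and confirm with a crop.

```bash
cat > m.py <<'E'
from h import *
def rect(q):
    r=cv2.minAreaRect(q[:,:2].astype(np.float32)); return np.round(r[0],1),np.round(r[1],1),round(r[2],1)
def run(f):
  P,_=pts(f); z=f["z_map"]; hsv=cv2.cvtColor(f["frame"],cv2.COLOR_RGB2HSV); H,S,V=[hsv[...,i].astype(int) for i in range(3)]
  X,Y,Z=P[...,0],P[...,1],P[...,2]; ok=z>0
  def box(x0,x1,y0,y1,z0,z1): return ok&(X>x0)&(X<x1)&(Y>y0)&(Y<y1)&(Z>z0)&(Z<z1)
  st=P[box(430,550,-90,60,98,118)]; print("stone",len(st),rect(st),"z",np.median(st[:,2]))
  g=P[box(380,640,230,420,-5,15)&(H>45)&(H<80)&(S>120)]; print("mat",rect(g),"z",np.median(g[:,2]))
  c=P[box(400,625,-130,145,68,90)&~((H>20)&(H<35)&(S>120))&(S<60)&(V<110)]; print("cover",rect(c),np.median(c[:,2]))
  t=P[box(570,670,-40,80,60,95)&(H>20)&(H<35)&(S>120)]; print("tab",len(t),rect(t),t.mean(0).round(1))
  R=((H<8)|(H>172))&(S>120)
  for s in (1,-1):
    m=box(380,600,90,180,60,230) if s>0 else box(380,600,-180,-90,60,230)
    r=P[m&R]; print("ptr",s,len(r)); 
    if len(r)>5: print(r[np.argsort(r[:,2])][::max(1,len(r)//10)].round(0).tolist())
if __name__=="__main__":
  a=env.grab_frame("top"); b=env.grab_frame("scene")
  run(a); run(b)
  A=cv2.resize(a["frame"][170:270,150:350],None,fx=4,fy=3,interpolation=cv2.INTER_CUBIC)
  B=cv2.resize(b["frame"][160:260,210:410],None,fx=4,fy=3,interpolation=cv2.INTER_CUBIC)
  cv2.imwrite("pics/crop.png",cv2.cvtColor(np.vstack([A,B]),cv2.COLOR_RGB2BGR))
E
python3 m.py; python3 -c "
from h import *
print(env.state())"
```

```text
stone 452 (array([487.3, -16.8]), array([99.6, 44.9]), 74.8) z 107.14105191261456
mat (array([508.7, 326.8]), array([149.2, 167.6]), 75.9) z 3.1062948563198916
cover (array([501.7,  12.1]), array([169.5, 254.5]), 4.7) 77.29983578048814
tab 115 (array([612.4,  18.3]), array([49.1, 24.6]), 4.8) [611.7  18.2  79.9]
ptr 1 34
[[405.0, 138.0, 69.0], [402.0, 143.0, 80.0], [399.0, 143.0, 81.0], [405.0, 139.0, 82.0], [412.0, 142.0, 87.0], [422.0, 140.0, 100.0], [466.0, 145.0, 157.0], [474.0, 144.0, 166.0], [480.0, 146.0, 172.0], [486.0, 148.0, 179.0], [495.0, 151.0, 184.0], [495.0, 147.0, 188.0]]
ptr -1 42
[[422.0, -133.0, 75.0], [429.0, -136.0, 81.0], [432.0, -136.0, 84.0], [435.0, -132.0, 90.0], [479.0, -134.0, 140.0], [491.0, -133.0, 156.0], [493.0, -132.0, 163.0], [502.0, -131.0, 170.0], [508.0, -131.0, 178.0], [519.0, -128.0, 182.0], [516.0, -130.0, 188.0]]
stone 537 (array([492.3, -18.2]), array([100.9,  48.2]), 75.9) z 107.37199267717244
mat (array([509.4, 327. ]), array([147.4, 173.4]), 75.9) z 3.737475398680772
cover (array([504.5,  10. ]), array([177.9, 262.6]), 4.7) 77.610666454366
[... 772 characters left out ...]
20.0, -128.0, 189.0]]
{'time_s': 1.3, 'qpos': array([-7.29952336e+01,  1.83122961e+01,  8.96397096e+01,  5.07493637e-04,
        7.20438547e+01, -1.14471389e+00]), 'qvel': array([ 0.00096726, -0.02206503, -0.05269875,  0.08698273, -0.00316338,
        0.02815749]), 'effort': array([-1.53260316e-03, -4.12367749e+01, -2.32234812e+01,  7.26770307e-02,
        3.76502483e-02,  1.12211714e-05]), 'ee_pos': array([ 179.1292171 , -546.39852697,  213.96713419]), 'ee_rot': array([ 1.79995852e+02, -3.99989876e-04,  1.81493239e+01]), 'force': array([-0.621179  , -0.02457083,  0.39169069]), 'torque': array([-0.00839213,  0.00596866, -0.02816221]), 'gripper_force': 0.0, 'gripper_width': 90.98787263475478}
```

View pics/crop.png

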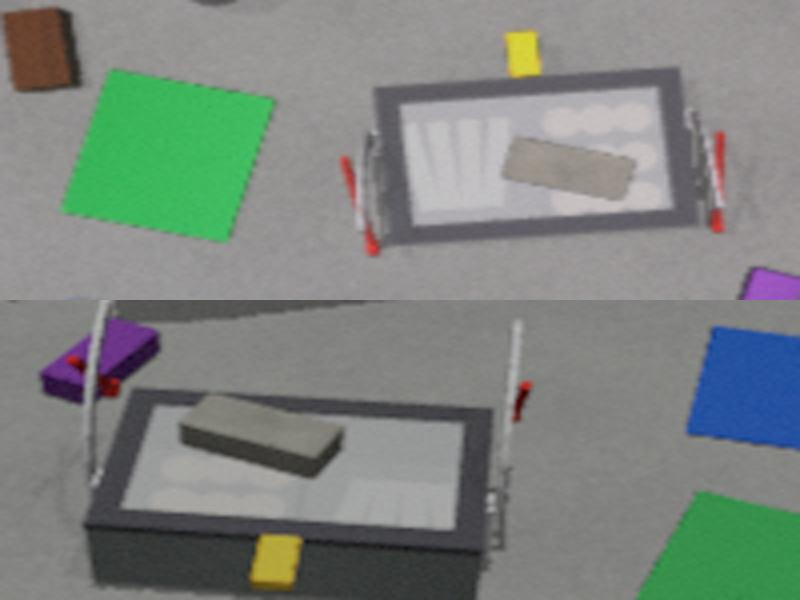

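The crop confirms it: the grey stone lies on the cover (bottom view about (260,435), top view about (570,165)), and the green mat is on the +y side. The pointers are at about 0.885 rad and the box yaw is about 4.7°. I'll raise the tool and turn it to yaw 75°.

```bash
python3 -m pendant '{"translation": [[0,0,-10],[0,0,-10],[0,0,-10],[0,0,-10],[0,0,-10],[0,0,-6],[0,0,0],[0,0,0]], "roll": [-0.124,-0.124,-0.124,-0.124,-0.124,-0.124,-0.124,-0.124], "hand": [0,0,0,0,0,0,0,0]}'
cat > d.py <<'E'
import sys; from h import *
t=np.array(list(map(float,sys.argv[1:4]))); s=env.state(); p=s["ee_pos"]; y=np.radians(s["ee_rot"][2])
a,b=t[:2]-p[:2]; print("pos",p.round(1),"yaw",round(s["ee_rot"][2],2),"tool d",round(a*np.cos(y)+b*np.sin(y),1),round(a*np.sin(y)-b*np.cos(y),1),round(p[2]-t[2],1),"F",s["force"].round(1),"w",round(s["gripper_width"],1),"gf",round(s["gripper_force"],1),"t",s["time_s"])
E
python3 d.py 488 -17 270
```

```text
time_s: 1.97
ee_pos: [179.2, -546.6, 270.6]
ee_rot: [180.0, 0.1, 75.3]
force: [-0.3, -0.3, 0.3]
gripper_width: 91.0
gripper_force: 0.0
pos [ 179.2 -546.6  270.6] yaw 75.34 tool d 590.5 164.7 0.6 F [-0.3 -0.3  0.3] w 91.0 gf 0.0 t 1.9667
```

```bash
python3 -m pendant '{"translation": [[20,6,0],[37,10,0],[37,10,0],[37,10,0],[37,10,0],[37,10,0],[37,10,0],[37,10,0]], "roll": [0,0,0,0,0,0,0,0], "hand": [0,0,0,0,0,0,0,0]}' >/dev/null
python3 -m pendant '{"translation": [[37,10,0],[37,10,0],[37,10,0],[37,10,0],[37,10,0],[37,10,0],[37,10,0],[37,10,0]], "roll": [0,0,0,0,0,0,0,0], "hand": [0,0,0,0,0,0,0,0]}' >/dev/null
python3 d.py 488 -17 150
```

```text
pos [479.3 -29.5 270.2] yaw 75.01 tool d 14.3 5.1 120.2 F [-0.  -0.6 -0. ] w 91.1 gf 0.0 t 3.3
```

```bash
python3 -m pendant '{"translation": [[7,3,10],[7,2,20],[0,0,20],[0,0,20],[0,0,20],[0,0,10],[0,0,0],[0,0,0]], "roll": [0,0,0,0,0,0,0,0], "hand": [0,0,0,0,0,0,0,0]}' >/dev/null
python3 d.py 488 -17 84
python3 - <<'E'
from h import *
f=env.grab_frame("wrist"); P,_=pts(f); m=(f["z_map"]>0)&(P[...,2]>98)&(P[...,2]<118)&(abs(P[...,0]-488)<80)&(abs(P[...,1]+17)<90)
q=P[m]; print(len(q),cv2.minAreaRect(q[:,:2].astype(np.float32)),np.median(q[:,2])); save(f,"w1.png")
E
```

```text
pos [487.2 -19.5 170.1] yaw 74.97 tool d 2.6 0.1 86.1 F [0.4 0.4 0. ] w 91.2 gf 0.0 t 3.9667
8832 ((489.71112060546875, -14.380867004394531), (99.57423400878906, 45.045223236083984), 74.7347640991211) 108.20500006673137
```

View pics/w1.png

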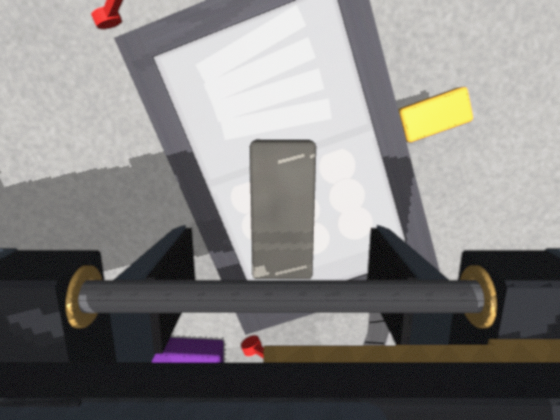

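The wrist view shows the grey stone at (283,210), aligned between the fingers. I'll shift by 5.6 and 1, go down 86 and close.

```bash
python3 -m pendant '{"translation": [[3,1,15],[3,0,20],[0,0,20],[0,0,15],[0,0,10],[0,0,6],[0,0,0],[0,0,0]], "roll": [0,0,0,0,0,0,0,0], "hand": [0,0,0,0,0,0,0,0]}' 
python3 d.py 489.7 -14.4 84
python3 -m pendant '{"translation": [[0,0,0],[0,0,0],[0,0,0],[0,0,0],[0,0,0],[0,0,0],[0,0,0],[0,0,0]], "roll": [0,0,0,0,0,0,0,0], "hand": [60,100,120,140,160,180,200,220]}' 25
```

```text
time_s: 4.68
ee_pos: [490.6, -13.8, 84.9]
ee_rot: [179.9, -0.0, 75.0]
force: [-0.8, -0.2, 0.2]
gripper_width: 91.3
gripper_force: 0.0
pos [490.6 -13.8  84.9] yaw 74.98 tool d -0.8 -0.7 0.9 F [-0.8 -0.2  0.2] w 91.3 gf 0.0 t 4.6833
time_s: 5.35
ee_pos: [489.8, -13.7, 84.0]
ee_rot: [180.0, 0.0, 75.0]
force: [0.2, -0.3, -0.0]
gripper_width: 44.8
gripper_force: 25.0
```

```bash
python3 -m pendant '{"translation": [[0,0,-5],[0,0,-15],[0,0,-25],[0,0,-30],[0,0,-30],[0,0,-30],[0,0,-25],[0,0,-20]], "roll": [0,0,0,0,0,0,0,0], "hand": [220,220,220,220,220,220,220,220]}' 
python3 d.py 509 327 270
```

```text
time_s: 6.02
ee_pos: [489.6, -13.6, 266.0]
ee_rot: [179.9, -0.0, 75.0]
force: [-0.2, -0.1, -4.1]
gripper_width: 44.8
gripper_force: 25.0
pos [489.6 -13.6 266. ] yaw 74.99 tool d 334.0 -69.5 -4.0 F [-0.2 -0.1 -4.1] w 44.8 gf 25.0 t 6.0167
```

```bash
python3 -m pendant '{"translation": [[10,-2,0],[20,-4,0],[30,-6,0],[30,-6,0],[30,-6,0],[30,-6,0],[30,-6,0],[30,-6,0]], "roll": [0,0,0,0,0,0,0,0], "hand": [220,220,220,220,220,220,220,220]}' >/dev/null
python3 -m pendant '{"translation": [[30,-6,0],[30,-6,0],[26,-6,0],[20,-5,0],[12,-3,0],[6,-1.5,0],[0,0,0],[0,0,0]], "roll": [0,0,0,0,0,0,0,0], "hand": [220,220,220,220,220,220,220,220]}' >/dev/null
python3 d.py 509 327 30
```

```text
pos [508.7 326.2 263.2] yaw 74.98 tool d 0.9 0.0 233.2 F [ 0.4  0.1 -3.7] w 44.9 gf 25.0 t 7.35
```

```bash
python3 -m pendant '{"translation": [[0,0,15],[0,0,35],[0,0,40],[0,0,40],[0,0,35],[0,0,30],[0,0,20],[0,0,15]], "roll": [0,0,0,0,0,0,0,0], "hand": [220,220,220,220,220,220,220,220]}' >/dev/null
python3 -m pendant '{"translation": [[0,0,6],[0,0,5],[0,0,4],[0,0,2],[0,0,2],[0,0,1],[0,0,0],[0,0,0]], "roll": [0,0,0,0,0,0,0,0], "hand": [220,220,220,220,220,220,220,220]}'
```

```text
time_s: 8.68
ee_pos: [509.3, 327.1, 14.4]
ee_rot: [180.0, -0.0, 75.0]
force: [0.5, 0.2, -3.8]
gripper_width: 44.6
gripper_force: 25.0
```

```bash
python3 -m pendant '{"translation": [[0,0,1],[0,0,1],[0,0,0.5],[0,0,0.5],[0,0,0.5],[0,0,0],[0,0,0],[0,0,0]], "roll": [0,0,0,0,0,0,0,0], "hand": [220,220,220,220,220,220,220,220]}'
python3 -m pendant '{"translation": [[0,0,0.4],[0,0,0.4],[0,0,0.4],[0,0,0],[0,0,0],[0,0,0],[0,0,0],[0,0,0]], "roll": [0,0,0,0,0,0,0,0], "hand": [220,220,220,220,220,220,220,220]}'
```

```text
time_s: 9.35
ee_pos: [509.1, 326.9, 10.4]
ee_rot: [180.0, 0.0, 75.0]
force: [0.9, 0.5, -3.0]
gripper_width: 45.0
gripper_force: 25.0
time_s: 10.02
ee_pos: [509.2, 327.0, 10.0]
ee_rot: [180.0, -0.0, 75.0]
force: [-0.9, -0.9, 5.3]
gripper_width: 44.7
gripper_force: 25.0
```

Contact is made: the force changed from -3 to +5 N. I'll release and then go straight up.

```bash
python3 -m pendant '{"translation": [[0,0,0],[0,0,0],[0,0,0],[0,0,0],[0,0,0],[0,0,0],[0,0,0],[0,0,0]], "roll": [0,0,0,0,0,0,0,0], "hand": [180,140,100,60,20,0,0,0]}'
python3 -m pendant '{"translation": [[0,0,-10],[0,0,-20],[0,0,-30],[0,0,-40],[0,0,-40],[0,0,-40],[0,0,-40],[0,0,-25]], "roll": [0,0,0,0,0,0,0,0], "hand": [0,0,0,0,0,0,0,0]}'
python3 - <<'E'
from h import *
f=env.grab_frame("wrist"); P,_=pts(f); m=(f["z_map"]>0)&(P[...,2]>25)&(P[...,2]<45)&(abs(P[...,0]-509)<80)&(abs(P[...,1]-327)<80)
q=P[m]; print(len(q),cv2.minAreaRect(q[:,:2].astype(np.float32)),np.median(q[:,2]),q[:,2].std())
E
```

```text
time_s: 10.68
ee_pos: [509.2, 326.9, 9.1]
ee_rot: [180.0, 0.0, 75.0]
force: [-1.0, 0.3, 0.2]
gripper_width: 82.1
gripper_force: 0.0
time_s: 11.35
ee_pos: [510.0, 327.5, 260.1]
ee_rot: [179.7, -0.3, 75.0]
force: [1.6, 0.2, 0.3]
gripper_width: 91.3
gripper_force: 0.0
3317 ((509.06964111328125, 326.12432861328125), (99.95069122314453, 44.98044204711914), 74.88539123535156) 34.16930891141834 0.9719026583211565
```

The stone is flat at (509,326) on the mat. Next I turn to yaw 4.7°.

```bash
python3 -m pendant '{"translation": [[0,0,0],[0,0,0],[0,0,0],[0,0,0],[0,0,0],[0,0,0],[0,0,0],[0,0,0]], "roll": [0.123,0.123,0.123,0.123,0.123,0.123,0.123,0.123], "hand": [0,0,0,0,0,0,0,0]}' >/dev/null
python3 -m pendant '{"translation": [[0,0,0],[0,0,0],[0,5,0],[0,15,0],[0,25,0],[0,35,0],[0,35,0],[0,35,0]], "roll": [0.123,0.12,0,0,0,0,0,0], "hand": [0,0,0,0,0,0,0,0]}'
python3 d.py 621 18.8 200
```

```text
time_s: 12.73
ee_pos: [520.8, 174.9, 254.4]
ee_rot: [180.0, -0.0, 4.9]
force: [0.4, 0.1, 0.5]
gripper_width: 91.4
gripper_force: 0.0
pos [520.8 174.9 254.4] yaw 4.89 tool d 86.5 164.1 54.4 F [0.4 0.1 0.5] w 91.4 gf 0.0 t 12.7333
```

```bash
python3 -m pendant '{"translation": [[14,30,0],[16,30,0],[16,30,0],[16,25,10],[14,15,10],[8,8,10],[0,0,10],[0,0,10]], "roll": [0,0,0,0,0,0,0,0], "hand": [0,0,0,0,0,0,0,0]}' >/dev/null
python3 -m pendant '{"translation": [[0,0,0],[0,0,0],[0,0,0],[0,0,0],[0,0,0],[0,0,0],[0,0,0],[0,0,0]], "roll": [0,0,0,0,0,0,0,0], "hand": [60,60,60,60,60,60,60,60]}' >/dev/null
python3 d.py 621 18.8 57
cat > tab.py <<'E'
from h import *
f=env.grab_frame("wrist"); P,_=pts(f); h=cv2.cvtColor(f["frame"],cv2.COLOR_RGB2HSV)
m=(f["z_map"]>0)&(h[...,0]>20)&(h[...,0]<35)&(h[...,1]>120)&(P[...,2]>60)&(abs(P[...,0]-615)<60)&(abs(P[...,1]-18)<50)
q=P[m]; print(len(q),cv2.minAreaRect(q[:,:2].astype(np.float32)),np.median(q[:,2]))
save(f,"w2.png")
E
python3 tab.py
```

```text
pos [616.4  46.9 204.5] yaw 4.7 tool d 2.3 28.3 147.5 F [-0.7 -0.   0.2] w 69.8 gf 0.0 t 14.0667
1651 ((620.335205078125, 18.838428497314453), (64.33970642089844, 69.16555786132812), 18.03676414489746) 81.05808105262349
```

View pics/w2.png

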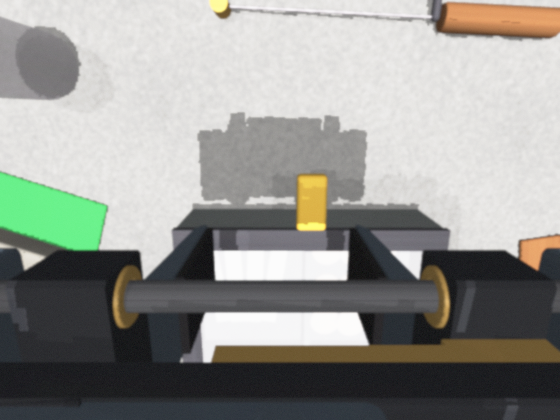

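The wrist view shows the yellow tab at (312,203), to the right of centre. The fit was spoiled by the gold finger parts, so I'll filter them out, move over 28 mm and measure again.

```bash
python3 -m pendant '{"translation": [[1,8,10],[1,10,10],[0,10,10],[0,0,10],[0,0,0],[0,0,0],[0,0,0],[0,0,0]], "roll": [0,0,0,0,0,0,0,0], "hand": [60,60,60,60,60,60,60,60]}' >/dev/null
sed -i 's/m=(f/n,L,_,_=None,None,None,None\nm=(f/; s/^n,L.*$//' tab.py
sed -i 's/^q=P\[m\]/_,L,S,_=cv2.connectedComponentsWithStats(m.astype(np.uint8)); m=L==1+np.argmax(S[1:,4]); q=P[m]; print(S[1+np.argmax(S[1:,4])])\nq=P[m\&(abs(P[...,2]-81)<4)]/' tab.py
python3 d.py 621 18.8 57; python3 tab.py
```

```text
pos [621.   19.3 164.8] yaw 4.7 tool d -0.1 0.5 107.8 F [-0.4  0.5  0.1] w 69.8 gf 0.0 t 14.7833Traceback (most recent call last):
  File "tab.py", line 4, in <module>
    _,L,S,_=cv2.connectedComponentsWithStats(m.astype(np.uint8)); m=L==1+np.argmax(S[1:,4]); q=P[m]; print(S[1+np.argmax(S[1:,4])])
                                             ^
NameError: name 'm' is not defined
```

```bash
cat > tab.py <<'E'
from h import *
f=env.grab_frame("wrist"); P,_=pts(f); h=cv2.cvtColor(f["frame"],cv2.COLOR_RGB2HSV)
m=(h[...,0]>18)&(h[...,0]<35)&(h[...,1]>120)&(abs(P[...,2]-81)<4)&(abs(P[...,0]-615)<60)&(abs(P[...,1]-18)<50)
_,L,S,_=cv2.connectedComponentsWithStats(m.astype(np.uint8)); i=1+np.argmax(S[1:,4]); q=P[L==i]
print(S[i],cv2.minAreaRect(q[:,:2].astype(np.float32)),np.median(q[:,2]))
E
python3 tab.py; python3 m.py | grep -A1 -E "ptr|tab"
```

```text
[ 263  187   34   63 2058] ((615.2177124023438, 20.6449031829834), (49.9266242980957, 25.550188064575195), 3.788316249847412) 81.06536836236438
tab 49 (array([597.8,  17.8]), array([19.6, 22.8]), 0.1) [597.5  17.2  80.5]
ptr 1 36
[[402.0, 137.0, 73.0], [399.0, 137.0, 75.0], [405.0, 143.0, 83.0], [399.0, 142.0, 84.0], [402.0, 139.0, 85.0], [422.0, 141.0, 95.0], [463.0, 146.0, 150.0], [472.0, 145.0, 160.0], [474.0, 147.0, 168.0], [483.0, 149.0, 175.0], [486.0, 145.0, 180.0], [495.0, 147.0, 186.0]]
ptr -1 43
[[422.0, -139.0, 79.0], [426.0, -136.0, 80.0], [432.0, -136.0, 85.0], [442.0, -135.0, 92.0], [479.0, -134.0, 140.0], [488.0, -130.0, 155.0], [493.0, -132.0, 163.0], [499.0, -129.0, 168.0], [505.0, -128.0, 176.0], [510.0, -127.0, 182.0], [513.0, -127.0, 186.0]]
--
tab 197 (array([613.8,  18.8]), array([55.4, 27.5]), 8.0) [617.7  18.6  79.4]
ptr 1 22
[[416.0, 144.0, 76.0], [427.0, 144.0, 93.0], [447.0, 146.0, 119.0], [458.0, 144.0, 132.0], [467.0, 143.0, 144.0], [479.0, 148.0, 158.0], [484.0, 146.0, 166.0], [494.0, 148.0, 178.0], [498.0, 146.0, 184.0], [497.0, 145.0, 186.0], [497.0, 150.0, 187.0]]
ptr -1 10
[[506.0, -128.0, 168.0], [507.0, -128.0, 172.0], [512.0, -129.0, 172.0], [513.0, -128.0, 177.0], [515.0, -127.0, 182.0], [516.0, -129.0, 183.0], [521.0, -128.0, 183.0], [521.0, -130.0, 186.0], [517.0, -129.0, 187.0], [519.0, -130.0, 188.0]]
  return _methods._mean(a, axis=axis, dtype=dtype,
  ret = ret.dtype.type(ret / rcount)
```

```bash
python3 -m pendant '{"translation": [[1,-1,15],[0,0,25],[0,0,25],[0,0,20],[0,0,13],[0,0,8],[0,0,2],[0,0,0]], "roll": [0,0,0,0,0,0,0,0], "hand": [60,60,60,60,60,60,60,60]}' 
python3 -m pendant '{"translation": [[0,0,0],[0,0,0],[0,0,0],[0,0,0],[0,0,0],[0,0,0],[0,0,0],[0,0,0]], "roll": [0,0,0,0,0,0,0,0], "hand": [100,130,160,190,220,240,240,240]}' 15
```

```text
time_s: 15.65
ee_pos: [621.7, 20.2, 56.2]
ee_rot: [180.0, 0.0, 4.7]
force: [0.4, -0.2, 1.1]
gripper_width: 69.8
gripper_force: 0.0
time_s: 16.32
ee_pos: [621.6, 20.3, 56.4]
ee_rot: [-180.0, -0.0, 4.7]
force: [-0.9, 1.0, 0.6]
gripper_width: 26.0
gripper_force: 15.0
```

Gripped at 26.0 mm. Now I lift along the arc with r=204.

```bash
python3 -m pendant '{"translation": [[0,0,-4.1],[-0.3,0,-8.1],[-0.7,0,-8.1],[-1,0,-8.1],[-1.3,0,-8],[-1.6,0,-8],[-2,0,-7.9],[-2.2,0,-7.9]], "roll": [0,0,0,0,0,0,0,0], "hand": [240,240,240,240,240,240,240,240]}'
python3 -m pendant '{"translation": [[-2.5,0,-7.7],[-2.9,0,-7.6],[-3.2,0,-7.5],[-3.5,0,-7.4],[-3.8,0,-7.3],[-4,0,-7.1],[-4.4,0,-6.9],[-4.6,0,-6.8]], "roll": [0,0,0,0,0,0,0,0], "hand": [240,240,240,240,240,240,240,240]}'
```

```text
time_s: 16.98
ee_pos: [611.9, 19.5, 117.3]
ee_rot: [-180.0, 0.0, 4.7]
force: [-1.2, 3.1, -3.3]
gripper_width: 25.9
gripper_force: 15.0
time_s: 17.65
ee_pos: [583.4, 17.2, 175.5]
ee_rot: [-180.0, -0.0, 4.7]
force: [-0.3, 3.9, -4.3]
gripper_width: 25.6
gripper_force: 15.0
```

```bash
python3 -m pendant '{"translation": [[-4.9,0,-6.5],[-5.1,0,-6.3],[-5.4,0,-6.1],[-5.6,0,-5.9],[-5.8,0,-5.7],[-4.5,0,-4.1],[-3.1,0,-2.6],[-2.3,0,-1.9]], "roll": [0,0,0,0,0,0,0,0], "hand": [240,240,240,240,240,240,240,240]}'
python3 -m pendant '{"translation": [[0,0,0],[0,0,0],[0,0,0],[0,0,0],[0,0,0],[0,0,0],[0,0,0],[0,0,0]], "roll": [0,0,0,0,0,0,0,0], "hand": [240,240,240,240,240,240,240,240]}'
cat > ang.py <<'E'
from h import *
# angle of cover frame (dark/panel plane) and pointers in box frame
yaw=np.radians(4.5); u=np.array([np.cos(yaw),np.sin(yaw)]); n=np.array([-u[1],u[0]]); h0=np.array([417,4.5])
cov=[];pt={1:[],-1:[]}
for k in range(3):
 for c in ("top","scene"):
  f=env.grab_frame(c)
  P,_=pts(f); hsv=cv2.cvtColor(f["frame"],cv2.COLOR_RGB2HSV).astype(int); H,S,V=hsv[...,0],hsv[...,1],hsv[...,2]
  d=P[...,:2]-h0; X=d@u; Y=d@n; Z=P[...,2]-74; ok=f["z_map"]>0
  R=((H<8)|(H>172))&(S>120)&ok&(X>-40)&(X<190)&(Z>0)&(Z<160)
  for s in (1,-1):
    m=R&(abs(s*Y-139)<14); pt[s]+=[(c,*v) for v in np.c_[X[m],Z[m]]]
  # panel/frame points: lateral 60<|Y|<120, near expected plane
  r=np.hypot(X,Z); a=np.arctan2(Z,X)
  m=ok&(abs(Y)>50)&(abs(Y)<118)&(r>60)&(r<168)&(a>.6)&(a<1.2)
  cov.append((c,X[m],Z[m]))
def fit(x,z):
  v=cv2.fitLine(np.c_[x,z].astype(np.float32),cv2.DIST_HUBER,0,.01,.01).ravel(); return round(float(np.arctan2(v[1],v[0])%np.pi),3),[round(float(t),1) for t in v[2:]]
for c in ("top","scene"):
  x=np.concatenate([q[1] for q in cov if q[0]==c]); z=np.concatenate([q[2] for q in cov if q[0]==c])
  if len(x)>20: print("cover",c,len(x),fit(x,z),"med polar",np.median(np.arctan2(z,x)).round(3))
  for s in (1,-1):
    q=np.array([v[1:] for v in pt[s] if v[0]==c])
    if len(q)<10: continue
    rr=np.hypot(*q.T); print("ptr",s,c,len(q),fit(*q.T),"polar outer",np.median(np.arctan2(q[rr>90,1],q[rr>90,0])).round(3),"rmax",rr.max().round())
s=env.state(); p=s["ee_pos"]; print(p,np.arctan2(p[2]+19-74,(p[:2]-h0)@u))
save(env.grab_frame("scene"),"s3.png")
E
python3 ang.py
```

```text
time_s: 18.32
ee_pos: [546.9, 14.3, 214.8]
ee_rot: [-180.0, -0.1, 4.7]
force: [1.7, 5.7, -2.8]
gripper_width: 25.6
gripper_force: 15.0
time_s: 18.98
ee_pos: [547.0, 14.3, 214.7]
ee_rot: [-180.0, -0.1, 4.7]
force: [-0.2, 5.2, -0.5]
gripper_width: 25.9
gripper_force: 15.0
cover top 1715 (0.886, [69.8, 87.8]) med polar 0.9
ptr 1 top 97 (0.878, [42.7, 60.1]) polar outer 0.924 rmax 144.0
ptr -1 top 127 (0.875, [49.6, 67.3]) polar outer 0.918 rmax 146.0
cover scene 930 (0.857, [76.9, 85.9]) med polar 0.841
ptr 1 scene 57 (0.909, [61.7, 71.0]) polar outer 0.866 rmax 149.0
ptr -1 scene 89 (0.907, [46.6, 53.3]) polar outer 0.879 rmax 150.0
[546.98586156  14.30477142 214.76442003] 0.8864252501875788
```

View pics/s3.png

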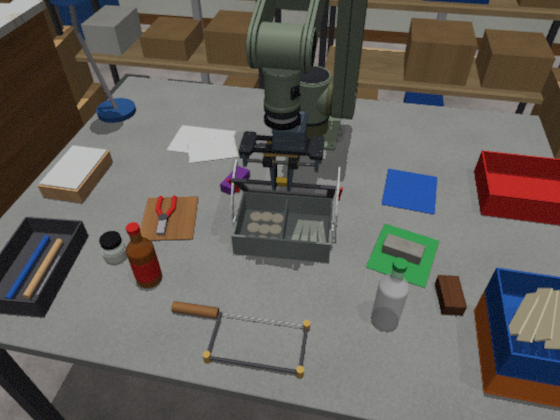

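The scene shows the cover raised by the tab in line with the pointers, and the stone flat on the green mat at (403,248). The cover is at about 0.886 rad against about 0.89 for the pointers. I'll make a tiny upward trim, settle and hand in.

```bash
python3 -m pendant '{"translation": [[-0.8,0,-0.6],[-0.8,0,-0.6],[0,0,0],[0,0,0],[0,0,0],[0,0,0],[0,0,0],[0,0,0]], "roll": [0,0,0,0,0,0,0,0], "hand": [240,240,240,240,240,240,240,240]}'
python3 -m pendant '{"translation": [[0,0,0],[0,0,0],[0,0,0],[0,0,0],[0,0,0],[0,0,0],[0,0,0],[0,0,0]], "roll": [0,0,0,0,0,0,0,0], "hand": [240,240,240,240,240,240,240,240]}'
python3 -c "
from h import *
print(env.job_done())"
```

```text
time_s: 20.0
ee_pos: [545.7, 14.2, 215.8]
ee_rot: [-180.0, -0.1, 4.7]
force: [1.2, 4.6, -2.2]
gripper_width: 25.3
gripper_force: 15.0
time_s: 20.67
ee_pos: [545.7, 14.2, 215.8]
ee_rot: [-180.0, -0.1, 4.7]
force: [1.5, 5.5, -1.8]
gripper_width: 25.9
gripper_force: 15.0
the job is handed in; nothing more can be done
None
```

I handed the job in after about 21 s with no verdict returned: the stone lies flat on the green mat, and the arm is holding the cover still by its tab at about 0.89 rad, in line with the red pointers to within measurement error.

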